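# Rake the clay nuggets level in the display frame

### The arm

A 6-joint arm with a two-finger parallel gripper is mounted at the origin on a cart in front of the work surface, level with it; the furniture and walls round the work are solid. World frame = base frame: x ahead of the robot, y to its left, z up, the work surface at z = 0. Lengths are in mm, angles in rad, forces in N, time in s.
With the tool pointing down it reaches from about 275 to 750 mm from the base axis. Payload 10.2 kg.
Tool frame: the origin (TCP) lies at the very end of the fingers, on their centre line; the grasp point (between the pads) lies 19 mm behind it; z points along the fingers, y is the direction in which the jaws open and shut (so a half turn about z gives the same grasp; the last joint's range is limited). The gripper opens to 85 mm and grips with 20 to 120 N. Pads are 22 mm wide; open, the fingers measure 114 mm over their backs; the gripper's body (76 mm by 85 mm) begins 54 mm behind the grasp point. The pads swing forward as they close: fully open they stand 13 mm farther back than shut.
Start: joints at [-1.4, 0.313, 1.498, -0, 1.331, -0.223], TCP at [201.431, -484.826, 202.894] pointing down, gripper open.
Joint ranges: [-2.94, 2.94], [-0.97, 2.17], [0.19, 2.56], [-1.23, 4.37], [0.02, 3.11], [-2.88, 2.88]. Speed limits (rad/s): [2.39, 2.39, 3.01, 3.14, 3.14, 3.14].

### API

Orientations are given as a unit quaternion [w, x, y, z].
In Python, from rig import * gives the robot as it stands. The module is installed in compiled form; this text tells all that it offers.
- The arm moves only by the shell command python3 -m crank 'ROWS' [FORCE]. ROWS is a JSON object of lists of equal length, an entry for each row: "dp": the shift along the world's x, y, z in cm, a list of three; "delta_rot": the turn, a rotation vector about the world's x, y, z in degrees, a list of three; "claw": the closure in counts, from 0 (fully open) to 255 (shut). A call has 1 to 10 rows; each row shifts and turns the commanded pose from where the row before left it; what a row does not reach is not made up. A row lasts 1/10 s, in which the tool goes at most 50 mm and 8.59 degrees, less where a joint would pass 70% of its speed; a pose out of reach is approached as far as the arm can. A call is refused whole if a number of a shift passes 5 or a number of a turn 8.59, either way. A call with a gripper value outside its range is refused whole. The fingers move at their own pace and stop on an object; FORCE is the grip in N (left out, the last holds). Time passes only in rows, so rows that do not move let the fingers close. It gives the time, the measured TCP pose, the force and the opening at its end, in the units of the state.
- sense(): the state, without advancing time (a new reading comes with each control period).
- capture(name): name is "side" or "top" or "wrist"; returns (picture, depth): 400x640x3 uint8, red, green, blue; 400x640 float32, mm along the optical axis (not along the pixel's ray), 0 where there is no reading.
- camera_model(name): a dict with "fx", "fy", "cx", "cy" (pixels), "cam_to_world" (4x4, takes a point from camera to world coordinates); the wrist camera has in their place "T_tool_cam" (4x4, takes a point from camera to tool coordinates, whose origin is the TCP and whose axes are the flange's). Camera axes: x right, y up, looking along -z (the intrinsics and any distortion apply to the point x, -y, -z); pixel columns grow to the right and rows downward; lengths in mm; the calibration is good to about 2 mm. A picture is of the moment at which its call begins: read the wrist's pose just before it. camera_model takes no time and is no camera call.
- finish_job(): hands the job in, once; it reports no verdict.
Trained networks look in the newest picture that a camera, given by its name, has taken for a name from the list of things; names that differ only in an ending like _2 or _b are one class to them, and where a whole thing is asked for, a point or a joint stands for the part that bears it (a point fixed in the world has none). Each returns a list of dicts, best first, with "p" (0 to 1); they miss things now and then, are a little off and sometimes report something else, mostly with a low value. They report only what shows in the picture. A call takes as long as a camera call. They do not tell look-alikes from the thing itself.
- boxes_of(camera, target): "centre" ([column, row] in pixels, amid what is visible of it).
- masks_of(camera, target): "region" (400x640 bool, what is visible of it) and "centre" ([column, row] in pixels, amid what is visible of it).
- pinpoint(camera, target): "centre" ([column, row] in pixels: a listed point, or the origin of a listed thing).
The state is a dict: "time_s": time; "joints": joint angles; "dq": joint speeds; "tau": joint torques, N m; "eef_pos": TCP position; "ee_rot": TCP orientation; "force": force on the tool from outside, world axes, zero at the start; "wrist_torque": the same for the moment, N m; "grip_width": opening from 0.0 (shut) to 1.0 (fully open).
Only numpy, scipy, OpenCV 4.12 (cv2) and the standard library are available. Lean on these libraries where they do the work, as an engineer would, in place of code of your own. Each camera call takes 0.05 s, during which the arm holds its last target.

### The job

Take the rake from its holder and rake the heap of clay nuggets out along the display frame into an even single layer, so that each third of the frame's length has some nuggets on both sides of its centre line. Keep the tines resting lightly on the bed board as you draw, with the sprung head just pressed in, never pressing or jamming hard, and do not touch the nuggets with the gripper. Then hang the rake back in its holder, upright with the tines in the slot, and leave everything else where it stands.

Things in the scene. Friction and masses are not known exactly. Their poses are not given: they have to be found in the camera images.
- tray: wooden display frame fixed to the table, open on top; inside 104 (its x) by 234 mm (its y), walls 8 mm thick, 48 mm high; origin at the centre of its underside. A flat level bed board lies 22 to 32 mm below the rim, at a height nobody measured: find it by touch. The nuggets start at its +y end in three rows across, about 30 mm apart, three to a row about 31 mm apart
- stand: dark wooden rake holder fixed to the table: two rails 120 mm long (its x), tops 44 mm high, with a slot 12 mm wide (y) and 104 mm long between; base 136 x 64 mm, origin at the centre of its underside. The rake hangs upright in it, tines in the slot, green cross-bar on the rails, tine tips 4 mm above the table
- rake_grip (a point): centre of the rake's upright pale wooden grip, 34 (x) by 24 (y) by 66 mm tall, 105 mm straight above the unloaded tine tips; pinch it from above across the 24 mm. z is up along the grip, x along the head. The rake weighs 0.18 kg
- rake_head: green sprung rake head; origin midway along the row of tine tips, x along the row, z up. Cross-bar 98 x 22 mm, underside 40 mm above the tips; six 5 mm tines at x = +-10, +-21, +-42 mm. Pressed down it slides into the grip: 2 N starts it, then 2 N per mm. A light touch for raking is 3 to 8 N (0.5 to 3 mm in); harder marks the bed, as does jamming the head sideways with over 15 N
- nugget_1_mid (a point): clay nugget 1 of 9: rounded chunk 27 mm across, 14 to 26 mm high, bevelled top and bottom, 14 to 28 g; this is its middle
- nugget_2_mid (a point): clay nugget 2 of 9: rounded chunk 27 mm across, 14 to 26 mm high, bevelled top and bottom, 14 to 28 g; this is its middle
- nugget_3_mid (a point): clay nugget 3 of 9: rounded chunk 27 mm across, 14 to 26 mm high, bevelled top and bottom, 14 to 28 g; this is its middle
- nugget_4_mid (a point): clay nugget 4 of 9: rounded chunk 27 mm across, 14 to 26 mm high, bevelled top and bottom, 14 to 28 g; this is its middle
- nugget_5_mid (a point): clay nugget 5 of 9: rounded chunk 27 mm across, 14 to 26 mm high, bevelled top and bottom, 14 to 28 g; this is its middle
- nugget_6_mid (a point): clay nugget 6 of 9: rounded chunk 27 mm across, 14 to 26 mm high, bevelled top and bottom, 14 to 28 g; this is its middle
- nugget_7_mid (a point): clay nugget 7 of 9: rounded chunk 27 mm across, 14 to 26 mm high, bevelled top and bottom, 14 to 28 g; this is its middle
- nugget_8_mid (a point): clay nugget 8 of 9: rounded chunk 27 mm across, 14 to 26 mm high, bevelled top and bottom, 14 to 28 g; this is its middle
- nugget_9_mid (a point): clay nugget 9 of 9: rounded chunk 27 mm across, 14 to 26 mm high, bevelled top and bottom, 14 to 28 g; this is its middle
- clay_bell_1_mid (a point): yellow clay bell, 42 mm wide, 59 mm high; point 20 mm up; a bystander, leave it
- clay_bell_2_mid (a point): pale green clay bell, 43 mm wide, 59 mm high; point 20 mm up; a bystander, leave it
- sake_cup_1_mid (a point): small green cup, 64 mm wide, 50 mm high; its middle; a bystander, leave it
- rubber_stamp_mid (a point): wooden stamp, 22 x 30 mm, 42 mm high; point 20 mm up; a bystander, leave it
Things that resemble listed ones, but are neither listed nor needed, are in the scene too. What is meant by the part that bears rake_grip is not black or red, and is the smaller of those in its own colour.

How it is judged:
By the outcome, as a careful person would: the job done as asked, in the order asked, and still so for the second after the job is handed in, with the robot touching nothing.
It also fails if it takes over 58 s, if anything falls off the work surface, if the arm or the gripper's body presses on something with over 40 N, if the wrist force passes 120 N, or if a joint passes its speed limit or range.

## Working session

There is one attempt and no reset: what is moved stays moved. The work goes in short steps, Python scripts to look and compute and a shell command to move; the robot and the scene stay as the last step left them, time stands still between calls to the robot, and variables do not carry over. Pictures are saved under pics/ and viewed, and the job is handed in when it is done.

```bash
mkdir -p pics
python3 - <<'E'
from rig import *
import cv2,numpy as np
s=sense();print(s)
for n in ["side","top"]:
    p,d=capture(n);cv2.imwrite(f"pics/{n}0.png",p[:,:,::-1]);np.savez(f"pics/{n}0.npz",p=p,d=d)
    print(n,camera_model(n))
    for t in ["rake_grip","rake_head","stand","tray"]:
        print(t,[(np.round(r["centre"]),round(r["p"],2)) for r in pinpoint(n,t)])
print(sense()["time_s"])
E
```

```text
{'time_s': 0.0, 'joints': array([-1.40038363e+00,  3.13436985e-01,  1.49843777e+00, -4.59422302e-06,
        1.33097142e+00, -2.23346597e-01]), 'dq': array([ 0.00160027, -0.00048105, -0.00016551,  0.00146282, -0.00017177,
        0.00017874]), 'tau': array([-1.16357089e-03, -4.12272406e+01, -2.59745854e+01, -2.31322274e-04,
        4.14251379e-03,  1.79698492e-05]), 'eef_pos': array([ 201.38673671, -484.52936125,  202.3414913 ]), 'ee_rot': array([-6.26602430e-04,  9.80681425e-01,  1.95610711e-01,  1.43563234e-05]), 'force': array([-0.96282214,  0.04801688,  0.65603008]), 'wrist_torque': array([-0.00131965, -0.03142184, -0.00306735]), 'grip_width': 0.9977786503928857}
side {'fx': 516.3432484772509, 'fy': 516.3432484772509, 'cx': 327.63277860105813, 'cy': 189.94135631201237, 'cam_to_world': array([[ 9.88587286e-01,  7.95851651e-02, -1.27911611e-01,
         3.86417894e+02],
       [-1.50590021e-01,  4.98252304e-01, -8.53854371e-01,
        -8.14906531e+02],
       [-4.22188631e-03,  8.63371787e-01,  5.04550625e-01,
         6.57892650e+02],
       [ 0.00000000e+00,  0.00000000e+00,  0.
[... 377 characters left out ...]
86.56590699044034, 'cx': 317.6972344483884, 'cy': 194.60992002217162, 'cam_to_world': array([[-6.00491245e-02,  9.73974184e-01, -2.18559813e-01,
         3.31503926e+02],
       [-9.98195076e-01, -5.87746395e-02,  1.23341929e-02,
         1.68286129e+02],
       [-8.32588786e-04,  2.18905987e-01,  9.75745600e-01,
         9.45486601e+02],
       [ 0.00000000e+00,  0.00000000e+00,  0.00000000e+00,
         1.00000000e+00]])}
rake_grip [(array([322., 182.]), 0.96), (array([343., 285.]), 0.71), (array([246., 149.]), 0.68)]
rake_head [(array([257., 168.]), 0.95), (array([276., 252.]), 0.76), (array([318., 193.]), 0.64), (array([337., 287.]), 0.57)]
stand [(array([319., 197.]), 0.84)]
tray []
0.5
```

View pics/side0.png

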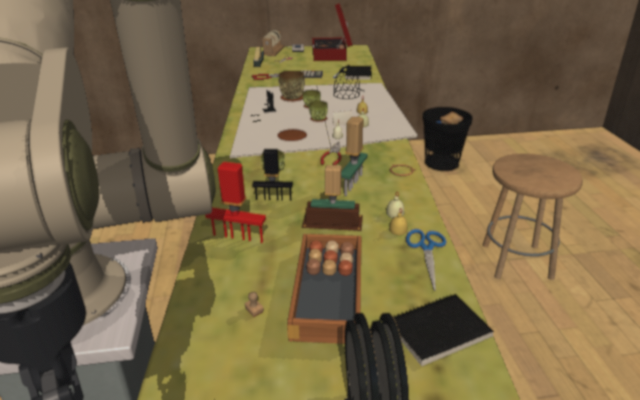

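View pics/top0.png

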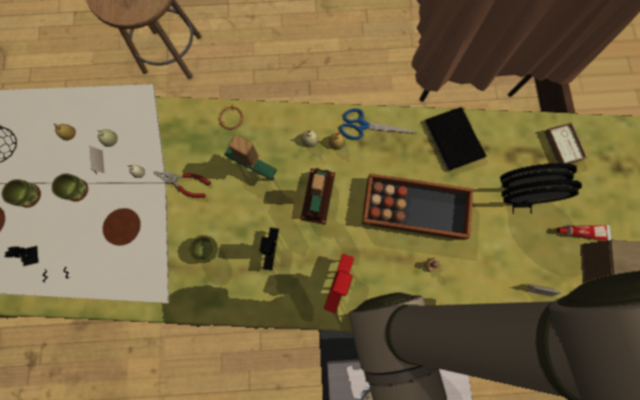

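Top view: the holder with the smaller pale rake sits at about (318,195), and the tray spans (365..472, 175..238) with nuggets at its left (+y) end. Next I'll locate these precisely from depth.

```bash
cat > h.py <<'E'
import numpy as np,cv2
def cloud(n,d,m):
    fx,fy,cx,cy=[m[k] for k in("fx","fy","cx","cy")]
    v,u=np.mgrid[0:400,0:640]
    P=np.stack([(u-cx)/fx*d,-(v-cy)/fy*d,-d],-1)
    T=m["cam_to_world"];return P@T[:3,:3].T+T[:3,3]
def rect(pts):
    r=cv2.minAreaRect(pts.astype(np.float32));return np.round(r[0],1),np.round(r[1],1),round(r[2],2)
E
python3 - <<'E'
from rig import *
from h import *
for n in["top","side"]:
    z=np.load(f"pics/{n}0.npz");d=z["d"];p=z["p"];C=cloud(n,d,camera_model(n));ok=d>0
    X,Y,Z=C[...,0],C[...,1],C[...,2]
    print(n, "table z",np.median(Z[ok&(abs(Z)<15)]))
    v,u=np.mgrid[0:400,0:640]
    if n=="top":
        R=lambda a,b,c,e:(u>a)&(u<b)&(v>c)&(v<e)&ok
        tr=R(355,482,165,248);st=R(295,342,160,228)
        print("grip px",C[182,318],C[175,318])
    else:
        R=lambda a,b,c,e:(u>a)&(u<b)&(v>c)&(v<e)&ok
        tr=R(285,368,230,345);st=R(298,366,160,235)
    for nm,m,ranges in(("tray",tr,((40,56),(18,32),(32,44))),("stand",st,((36,50),(50,75),(95,160),))):
        for a,b in ranges:
            q=C[m&(Z>a)&(Z<b)]
            if len(q)>5: print(nm,a,b,len(q),rect(q[:,:2]),np.round(np.median(q,0),1), np.round(np.percentile(q[:,2],[5,50,95]),1))
E
python3 - <<'E'
import cv2,numpy as np
p=cv2.imread("pics/top0.png");cv2.imwrite("pics/topz.png",cv2.resize(p[150:260,280:490],None,fx=3.8,fy=3.8,interpolation=cv2.INTER_CUBIC))
E
```

```text
top table z 1.8631144188872213
grip px [539.0486848  155.82001223 142.28364852] [554.64321686 154.87921148 142.08049922]
tray 40 56 1620 (array([494.2, -79.1]), array([251.5, 120.8]), 77.59) [498.5 -38.7  46.5] [40.7 46.5 50.1]
tray 18 32 1518 (array([490.9, -77.1]), array([248.7, 114.7]), 77.8) [ 492.4 -104.    19.4] [18.1 19.4 30.1]
tray 32 44 1117 (array([493.3, -79. ]), array([251.4, 119.6]), 77.71) [508.2 -18.3  39.6] [33.3 39.6 43.5]
stand 36 50 267 (array([540.2, 157.4]), array([ 35.8, 118.9]), 75.7) [524.5 153.5  43.5] [40.1 43.5 46.5]
stand 50 75 187 (array([540.7, 157.1]), array([21.4, 97.5]), 75.54) [516.3 161.9  54.1] [51.1 54.1 56.8]
stand 95 160 222 (array([540.3, 157.3]), array([24. , 34.2]), 75.59) [535.4 157.6 140.9] [104.5 140.9 143.9]
side table z 0.9229972831626583
tray 40 56 1767 (array([495.8, -81.1]), array([254.1, 120.3]), 77.66) [486.8 -53.4  46.4] [40.7 46.4 49.1]
tray 18 32 1438 (array([495.8, -83.7]), array([251.6, 113.2]), 75.79) [485.7 -98.2  20.4] [18.1 20.4 31. ]
tray 32 44 1554 (array([495.6, -83.8]), array([250.6, 119.7]), 77.58) [498.1 -21.9  38.7] [32.9 38.7 43.4]
stand 36 50 456 (array([541.7, 154.4]), array([236.8, 121.6]), 81.37) [535.6 142.5  43.2] [36.8 43.2 48.9]
stand 50 75 549 (array([553.6, 188.7]), array([323. ,  97.7]), 72.48) [580.7 166.6  56.6] [51.5 56.6 69.2]
stand 95 160 363 (array([542.1, 152.6]), array([24.8, 32.9]), 79.64) [541.9 146.1 123.5] [ 97.9 123.5 141.9]
```

View pics/topz.png

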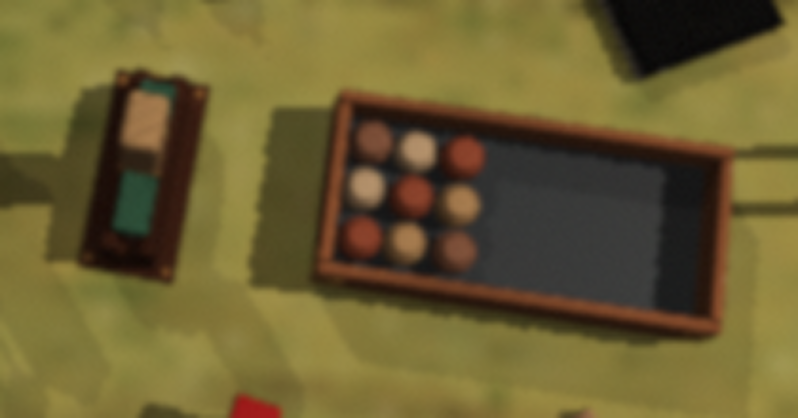

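Poses by depth: stand centre (540.4,157.2), x axis −14.4°. Tray centre (495,−80), x axis −12.4°. The bed is near z≈19. The tines fit between the nugget rows, since they cradle each nugget off-centre. I'll move over to the rake.

```bash
python3 -m crank '{"dp":[[2.2,4.2,0.3],[2.2,4.2,0.3],[2.2,4.2,0.3],[2.2,4.2,0.3],[2.2,4.2,0.3],[2.2,4.2,0],[2.2,4.2,0],[2.2,4.2,0],[2.2,4.2,0],[2.2,4.2,0]],"delta_rot":[[0,0,-7.4],[0,0,-7.4],[0,0,-7.4],[0,0,-7.4],[0,0,-7.4],[0,0,0],[0,0,0],[0,0,0],[0,0,0],[0,0,0]],"claw":[0,0,0,0,0,0,0,0,0,0]}' 60
```

```text
time_s: 1.5
eef_pos: [421.4, -64.3, 218.1]
ee_rot: [0.0, 0.992, -0.124, 0.0]
force: [1.9, -1.6, 0.3]
grip_width: 1.001
```

```bash
python3 -m crank '{"dp":[[2.0,3.7,0],[2.0,3.7,0],[2.0,3.7,0],[2.0,3.7,0],[2.0,3.7,0],[1.9,3.65,0],[0,0,0],[0,0,0]],"delta_rot":[[0,0,0],[0,0,0],[0,0,0],[0,0,0],[0,0,0],[0,0,0],[0,0,0],[0,0,0]],"claw":[0,0,0,0,0,0,0,0]}'
python3 - <<'E'
from rig import *
from h import *
from scipy.spatial.transform import Rotation as Ro
s=sense();print(s["eef_pos"],s["ee_rot"],s["joints"])
m=camera_model("wrist");p,d=capture("wrist")
cv2.imwrite("pics/w1.png",p[:,:,::-1])
T=np.eye(4);T[:3,:3]=Ro.from_quat(np.roll(s["ee_rot"],-1)).as_matrix();T[:3,3]=s["eef_pos"]
mm=dict(m);mm["cam_to_world"]=T@m["T_tool_cam"]
C=cloud("wrist",d,mm);ok=d>0;Z=C[...,2]
near=ok&(np.hypot(C[...,0]-540,C[...,1]-157)<85)
for a,b in((125,155),(36,49),(50,70),(-10,10)):
    q=C[near&(Z>a)&(Z<b)]
    if len(q)>5:print(a,b,len(q),rect(q[:,:2]),np.median(q,0))
E
```

```text
time_s: 2.3
eef_pos: [539.6, 155.6, 217.4]
ee_rot: [0.0, 0.992, -0.123, -0.0]
force: [-0.2, -0.6, 0.7]
grip_width: 1.0
[539.63042813 155.59528814 217.3800109 ] [ 2.09457163e-04  9.92415873e-01 -1.22924985e-01 -3.72327854e-04] [ 7.22691305e-02  3.85094116e-01  1.35904933e+00 -2.70287976e-04
  1.39826107e+00  1.88958536e+00]
125 155 967 (array([541.1, 157.1]), array([23.6, 33.9]), 75.6) [543.04769704 156.4391155  141.78223534]
36 49 783 (array([540.1, 157. ]), array([ 36., 119.]), 75.7) [565.72598353 152.86031739  43.92266118]
50 70 602 (array([540.7, 156.9]), array([21.4, 98. ]), 76.13) [570.67879785 149.63243857  54.2307721 ]
-10 10 8858 (array([540.2, 157.2]), array([169. , 169.1]), 34.81) [547.68005326 148.54904161   1.386462  ]
```

View pics/w1.png

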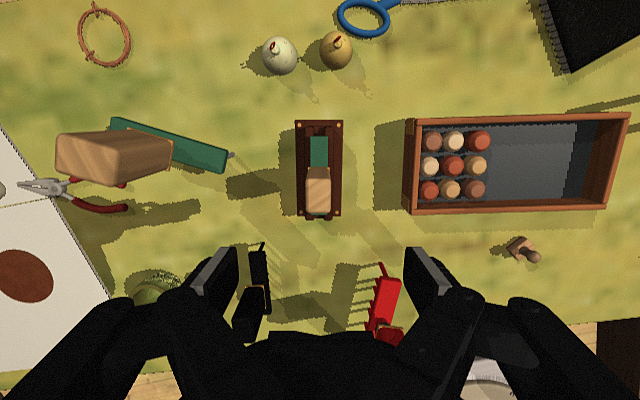

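The wrist view shows the rake in its holder at (318,170), aligned with the jaws, and the tray at (515,165). Descend and grip.

```bash
python3 -m crank '{"dp":[[0.11,0.15,-2.5],[0,0,-2.5],[0,0,-2.5],[0,0,-2.5],[0,0,-2.0],[0,0,-0.7],[0,0,0]],"delta_rot":[[0,0,-0.2],[0,0,0],[0,0,0],[0,0,0],[0,0,0],[0,0,0],[0,0,0]],"claw":[0,0,0,0,0,0,0]}' 60
python3 -c "
from rig import *
print(sense()['eef_pos'],sense()['ee_rot'])"
python3 -m crank '{"dp":[[0,0,0],[0,0,0],[0,0,0],[0,0,0],[0,0,0],[0,0,0],[0,0,0],[0,0,0]],"delta_rot":[[0,0,0],[0,0,0],[0,0,0],[0,0,0],[0,0,0],[0,0,0],[0,0,0],[0,0,0]],"claw":[255,255,255,255,255,255,255,255]}' 60
```

```text
time_s: 3.05
eef_pos: [540.6, 155.9, 90.7]
ee_rot: [0.0, 0.992, -0.126, -0.0]
force: [0.1, -0.1, 0.2]
grip_width: 0.999
[540.5830824  155.92467295  90.67879727] [ 1.32908235e-04  9.92046641e-01 -1.25869820e-01 -4.81501733e-04]
time_s: 3.85
eef_pos: [541.1, 156.9, 91.0]
ee_rot: [-0.0, 0.992, -0.125, 0.0]
force: [0.8, 1.7, 1.3]
grip_width: 0.266
```

```bash
python3 -m crank '{"dp":[[0,0,1],[0,0,2],[0,0,2],[0,0,2],[0,0,2],[0,0,2],[0,0,0],[0,0,0],[0,0,0]],"delta_rot":[[0,0,0],[0,0,0],[0,0,0],[0,0,0],[0,0,0],[0,0,0],[0,0,0],[0,0,0],[0,0,0]],"claw":[255,255,255,255,255,255,255,255,255]}' 80
cat > w.py <<'E'
from rig import *
from h import *
from scipy.spatial.transform import Rotation as Ro
def wrist(name):
    s=sense()
    m=camera_model("wrist");p,d=capture("wrist")
    cv2.imwrite(f"pics/{name}.png",p[:,:,::-1])
    T=np.eye(4);T[:3,:3]=Ro.from_quat(np.roll(s["ee_rot"],-1)).as_matrix();T[:3,3]=s["eef_pos"]
    mm=dict(m);mm["cam_to_world"]=T@m["T_tool_cam"]
    C=cloud("wrist",d,mm);return s,p,d,C,d>0
E
python3 - <<'E'
from w import *
s,p,d,C,ok=wrist("w2")
print(s["eef_pos"],s["ee_rot"],s["force"],s["wrist_torque"])
Z=C[...,2]
near=ok&(np.hypot(C[...,0]-495,C[...,1]+80)<142)&(C[...,0]<575)&(C[...,0]>415)
for a,b in((43,53),(14,24),(-5,6)):
    q=C[near&(Z>a)&(Z<b)]
    if len(q)>5:print(a,b,len(q),rect(q[:,:2]),np.median(q,0))
E
```

```text
time_s: 4.75
eef_pos: [540.3, 156.7, 199.5]
ee_rot: [0.0, 0.992, -0.125, -0.001]
force: [0.3, -0.4, -1.3]
grip_width: 0.259
[540.27001554 156.67178518 199.48675101] [ 2.87285681e-04  9.92116123e-01 -1.25315948e-01 -1.19546581e-03] [ 0.28133484 -0.35181882 -1.31337917] [ 0.00661278  0.01507654 -0.03392132]
43 53 5155 (array([493.9, -79.8]), array([251.4, 120. ]), 77.65) [490.02712873 -62.30357159  47.88682141]
14 24 11180 (array([496.9, -76.5]), array([246.9, 118.3]), 78.73) [ 488.87287796 -117.10913919   17.90670269]
-5 6 5396 (array([495. , -77.8]), array([160. , 278.9]), 0.0) [ 552.466552   -102.22130792    1.26748053]
```

View pics/w2.png

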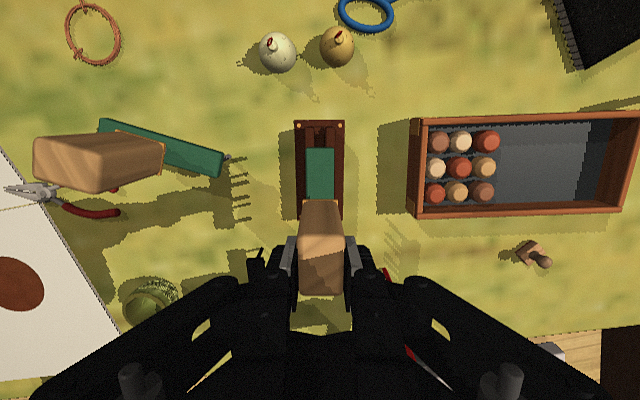

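The rake is held at (320,245) and the nuggets are at (437..487, 140..192) in 3×3. Now the nugget rows in tray coordinates.

```bash
cat > nug.py <<'E'
from h import *
def nug(C,ok,c=(494.3,-79.9),yaw=-12.35,zmin=27):
    a=np.radians(yaw);R=np.array([[np.cos(a),np.sin(a)],[-np.sin(a),np.cos(a)]])
    L=(C[...,:2]-np.array(c))@R.T
    m=ok&(abs(L[...,0])<49)&(abs(L[...,1])<114)&(C[...,2]>zmin)
    return L,m
def grid(L,C,m,z0=18):
    # height map at 1mm, smoothed, local peaks via connected comps
    H=np.zeros((120,240),np.float32)
    x=np.round(L[...,0][m]+60).astype(int);y=np.round(L[...,1][m]+120).astype(int);
    np.maximum.at(H,(x,y),C[...,2][m].astype(np.float32));return H
E
python3 - <<'E'
from w import *
from nug import *
from scipy import ndimage as ni
s,p,d,C,ok=wrist("w3")
z=np.load("pics/top0.npz");Ct=cloud("top",z["d"],camera_model("top"))
for nm,CC,o in(("wrist",C,ok),("top",Ct,z["d"]>0)):
    L,m=nug(CC,o)
    im=np.zeros((400,640),np.uint8)
    n_lab=None
    m2=ni.binary_opening(m,iterations=1) if nm=="wrist" else m
    lab,n=ni.label(m2)
    print(nm,n,[(int((lab==i).sum()),np.round([(L[lab==i][:,k].min()+L[lab==i][:,k].max())/2 for k in(0,1)],1),np.round(CC[lab==i][:,2].max(),1)) for i in range(1,n+1) if (lab==i).sum()>15])
t=pinpoint("wrist","nugget_1_mid")
m=camera_model("wrist")
for r in t:
    u,v=np.round(r["centre"]).astype(int); print(r["p"].__round__(2),(u,v),np.round(nug(C,ok)[0][v,u],1),np.round(C[v,u,2],1))
print(sense()["force"])
E
```

```text
wrist 4 [(510, array([30. , 42.8]), np.float64(44.5)), (843, array([30.7, 86.8]), np.float64(44.0)), (1258, array([-0.4, 71.8]), np.float64(44.9)), (1224, array([-31.6,  71.2]), np.float64(46.2))]
top 8 [(101, array([ 30.1, 101.1]), np.float64(44.7)), (89, array([29.3, 71. ]), np.float64(39.9)), (103, array([29.3, 42.8]), np.float64(46.3)), (97, array([ -0.7, 101.8]), np.float64(44.6)), (107, array([-0.8, 71.7]), np.float64(46.1)), (97, array([-1.3, 41.6]), np.float64(45.9)), (199, array([-31.9,  87. ]), np.float64(47.2)), (106, array([-32. ,  41.2]), np.float64(46.8))]
0.16 (np.int64(477), np.int64(190)) [-27.2  49.7] 39.8
[ 1.26470121 -0.32112994 -2.03770817]
```

```bash
python3 -m crank '{"dp":[[-0.57,-2.0,0],[-0.57,-3.5,0],[-0.57,-3.6,0],[-0.58,-3.6,0],[-0.58,-3.4,0],[-0.58,-2.0,0],[0,0,0],[0,0,0],[0,0,0]],"delta_rot":[[0,0,1],[0,0,1.05],[0,0,0],[0,0,0],[0,0,0],[0,0,0],[0,0,0],[0,0,0],[0,0,0]],"claw":[255,255,255,255,255,255,255,255,255]}' 80
python3 - <<'E'
from w import *
from nug import *
s,p,d,C,ok=wrist("w4")
print(s["eef_pos"],s["ee_rot"],s["force"],2*np.degrees(np.arctan2(s["ee_rot"][2],s["ee_rot"][1])))
Z=C[...,2]
near=ok&(np.hypot(C[...,0]-505,C[...,1]+24)<60)
q=C[near&(Z>155)&(Z<172)]
print("bar",len(q),rect(q[:,:2]),np.median(q,0))
for n in("top","side"):
    p,d=capture(n);cv2.imwrite(f"pics/{n}4.png",cv2.resize(p[120:300,220:500,::-1],None,fx=2.8,fy=2.8,interpolation=cv2.INTER_CUBIC));C=cloud(n,d,camera_model(n));Z=C[...,2]
    near=(d>0)&(np.hypot(C[...,0]-505,C[...,1]+24)<60)
    for a,b in((155,175),(95,155)):
        q=C[near&(Z>a)&(Z<b)]
        if len(q)>5: print(n,a,b,len(q),rect(q[:,:2]),np.median(q,0))
E
```

```text
time_s: 5.8
eef_pos: [506.5, -23.4, 200.6]
ee_rot: [-0.0, 0.994, -0.107, -0.0]
force: [-0.7, 0.5, -1.6]
grip_width: 0.266
[506.47864937 -23.42018991 200.6493007 ] [-1.26469305e-04  9.94251167e-01 -1.07072788e-01 -1.37017306e-04] [-0.72021591  0.48455091 -1.55298127] -12.293204104033057
bar 1486 (array([534.9, -29.7]), array([21.9, 39.5]), 76.62) [536.1147459  -29.82988167 163.33462651]
top 155 175 34 (array([495.5,  -9.9]), array([ 1.4, 69.4]), 77.71) [497.43405377 -10.36977617 159.92602915]
side 155 175 517 (array([508. , -24.4]), array([26.6, 96.9]), 78.99) [506.20028621 -29.20364906 162.42140252]
side 95 155 299 (array([506.9, -28. ]), array([13.3, 94.4]), 77.74) [507.58014381 -25.87614168 133.67293606]
```

View pics/side4.png

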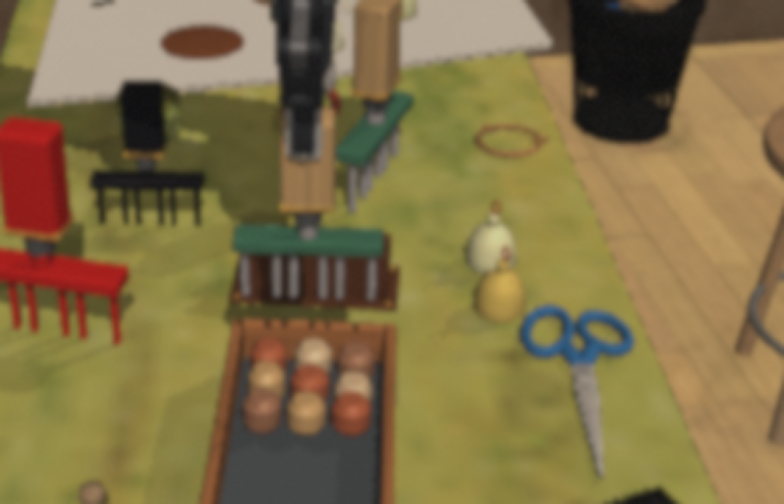

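View pics/w4.png

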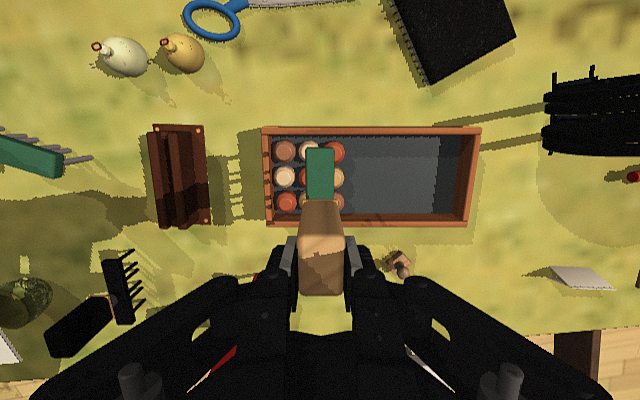

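Head, TCP and tray all agree within about 1 mm. Lower into the gap between the front and second rows.

```bash
python3 -m crank '{"dp":[[-0.07,-0.08,-1],[0,0,-2],[0,0,-2],[0,0,-1],[0,0,-0.4],[0,0,0],[0,0,0]],"delta_rot":[[0,0,0],[0,0,0],[0,0,0],[0,0,0],[0,0,0],[0,0,0],[0,0,0]],"claw":[255,255,255,255,255,255,255]}' 80
python3 -m crank '{"dp":[[0,0,-0.5],[0,0,-0.5],[0,0,-0.5],[0,0,-0.5],[0,0,0],[0,0,0]],"delta_rot":[[0,0,0],[0,0,0],[0,0,0],[0,0,0],[0,0,0],[0,0,0]],"claw":[255,255,255,255,255,255]}'
python3 - <<'E'
from rig import *
s=sense();print(s["eef_pos"],s["force"],s["wrist_torque"])
E
```

```text
time_s: 6.65
eef_pos: [506.1, -25.1, 137.5]
ee_rot: [0.0, 0.994, -0.107, 0.001]
force: [-0.1, 0.2, -1.4]
grip_width: 0.266
time_s: 7.25
eef_pos: [505.7, -25.0, 116.7]
ee_rot: [-0.0, 0.994, -0.108, -0.0]
force: [0.4, 0.4, -2.6]
grip_width: 0.263
[505.69675071 -25.02101752 116.7476363 ] [ 0.37952804  0.44992458 -2.581158  ] [-0.0616849   0.00180718 -0.01212626]
```

```bash
python3 -m crank '{"dp":[[0,0,-0.4],[0,0,-0.2],[0,0,0]],"delta_rot":[[0,0,0],[0,0,0],[0,0,0]],"claw":[255,255,255]}'
python3 -m crank '{"dp":[[0,0,-0.2],[0,0,0]],"delta_rot":[[0,0,0],[0,0,0]],"claw":[255,255]}'
python3 -m crank '{"dp":[[0,0,-0.1],[0,0,0]],"delta_rot":[[0,0,0],[0,0,0]],"claw":[255,255]}'
```

```text
time_s: 7.55
eef_pos: [505.5, -25.0, 110.5]
ee_rot: [-0.0, 0.994, -0.108, -0.0]
force: [-0.5, 0.3, -1.8]
grip_width: 0.261
time_s: 7.75
eef_pos: [505.6, -25.0, 108.6]
ee_rot: [-0.0, 0.994, -0.108, -0.0]
force: [-0.8, -0.6, -2.1]
grip_width: 0.263
time_s: 7.95
eef_pos: [505.7, -25.0, 107.7]
ee_rot: [-0.0, 0.994, -0.108, -0.0]
force: [-0.5, -1.0, -1.5]
grip_width: 0.264
```

Run:
```python
from w import *
s,p,d,C,ok=wrist("w5")
p,d=capture("side");cv2.imwrite(f"pics/side5.png",cv2.resize(p[150:330,240:420,::-1],None,fx=3.3,fy=3.3,interpolation=cv2.INTER_CUBIC))
print(sense()["force"],sense()["eef_pos"])
```

```text
[-0.07267685  0.85024452 -1.62468925] [505.71570375 -25.05125713 107.83453929]
```

View pics/side5.png

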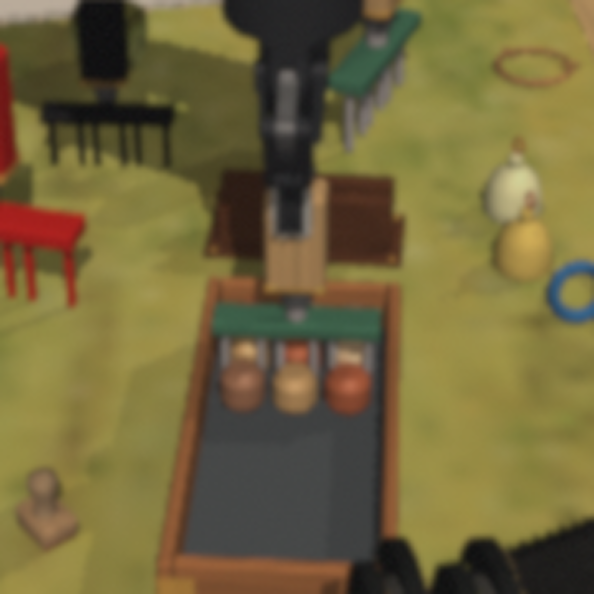

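View pics/w5.png

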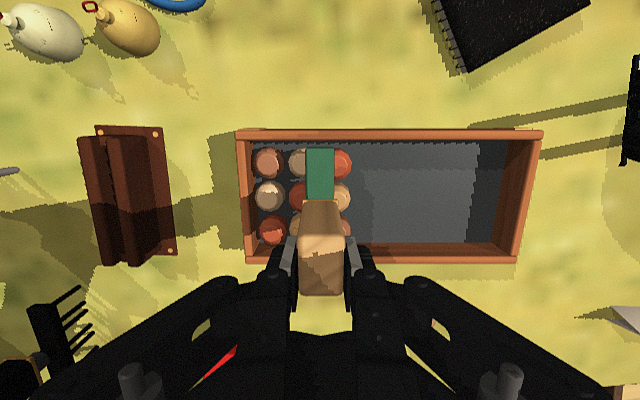

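The side view shows the tines in the gap with the front row intact at (245..350, 385). Find the bed in small steps.

```bash
Z='{"dp":[[0,0,-0.1],[0,0,0]],"delta_rot":[[0,0,0],[0,0,0]],"claw":[255,255]}'; echo; python3 -m crank '{"dp":[[0,0,-0.1],[0,0,0]],"delta_rot":[[0,0,0],[0,0,0]],"claw":[255,255]}'|grep -E "pos|force"
python3 -m crank '{"dp":[[0,0,-0.05],[0,0,0]],"delta_rot":[[0,0,0],[0,0,0]],"claw":[255,255]}'|grep -E "pos|force"
python3 -m crank '{"dp":[[0,0,-0.05],[0,0,0]],"delta_rot":[[0,0,0],[0,0,0]],"claw":[255,255]}'|grep -E "pos|force"
```

```text
eef_pos: [505.6, -25.0, 106.7]
force: [-0.4, 0.1, -0.2]
eef_pos: [505.7, -25.0, 106.3]
force: [0.7, -0.4, -2.5]
eef_pos: [505.7, -25.0, 105.7]
force: [-0.0, 0.4, -1.8]
```

```bash
python3 -m crank '{"dp":[[0,0,-0.05],[0,0,0]],"delta_rot":[[0,0,0],[0,0,0]],"claw":[255,255]}'|grep -E "pos|force"
python3 -m crank '{"dp":[[0,0,-0.05],[0,0,0]],"delta_rot":[[0,0,0],[0,0,0]],"claw":[255,255]}'|grep -E "pos|force"
```

```text
eef_pos: [505.6, -25.0, 105.2]
force: [0.9, -0.6, -1.9]
eef_pos: [505.7, -25.0, 104.7]
force: [0.2, 0.2, -1.2]
```

```bash
python3 -m crank '{"dp":[[0,0,-0.05],[0,0,0]],"delta_rot":[[0,0,0],[0,0,0]],"claw":[255,255]}'|grep -E "pos|force"
python3 -m crank '{"dp":[[0,0,-0.05],[0,0,0]],"delta_rot":[[0,0,0],[0,0,0]],"claw":[255,255]}'|grep -E "pos|force"
```

```text
eef_pos: [505.8, -25.1, 104.5]
force: [-0.7, 1.0, 0.2]
eef_pos: [505.8, -25.0, 104.0]
force: [-0.4, 0.1, 1.4]
```

```bash
python3 -m crank '{"dp":[[0,0,-0.07],[0,0,0],[0,0,0]],"delta_rot":[[0,0,0],[0,0,0],[0,0,0]],"claw":[255,255,255]}'|grep -E "pos|force"
python3 -m crank '{"dp":[[0,0,0]],"delta_rot":[[0,0,0]],"claw":[255]}'|grep -E "pos|force"
```

```text
eef_pos: [505.8, -25.1, 103.2]
force: [0.1, 0.1, 3.2]
eef_pos: [505.8, -25.0, 103.2]
force: [-1.9, 0.2, 4.5]
```

About 5 N net on the bed. Draw the front row toward −y.

```bash
python3 -m crank '{"dp":[[-0.04,-0.2,0],[-0.09,-0.39,0],[-0.13,-0.59,0],[-0.13,-0.59,0],[-0.13,-0.59,0],[-0.13,-0.59,0],[-0.13,-0.59,0],[-0.13,-0.59,0]],"delta_rot":[[0,0,0],[0,0,0],[0,0,0],[0,0,0],[0,0,0],[0,0,0],[0,0,0],[0,0,0]],"claw":[255,255,255,255,255,255,255,255]}'
```

```text
time_s: 10.65
eef_pos: [496.4, -66.8, 103.1]
ee_rot: [-0.0, 0.994, -0.108, -0.0]
force: [1.4, 4.7, 3.0]
grip_width: 0.257
```

```bash
python3 -m crank '{"dp":[[-0.13,-0.59,0],[-0.13,-0.59,0],[-0.13,-0.59,0],[-0.13,-0.59,0],[-0.13,-0.59,0],[-0.13,-0.59,0]],"delta_rot":[[0,0,0],[0,0,0],[0,0,0],[0,0,0],[0,0,0],[0,0,0]],"claw":[255,255,255,255,255,255]}'
python3 - <<'E'
from rig import *
import cv2
p,d=capture("side");cv2.imwrite(f"pics/side6.png",cv2.resize(p[180:350,240:420,::-1],None,fx=3.3,fy=3.3,interpolation=cv2.INTER_CUBIC))
E
```

```text
time_s: 11.25
eef_pos: [488.6, -102.2, 103.1]
ee_rot: [-0.0, 0.994, -0.108, -0.0]
force: [0.5, 5.3, 2.8]
grip_width: 0.263
```

View pics/side6.png

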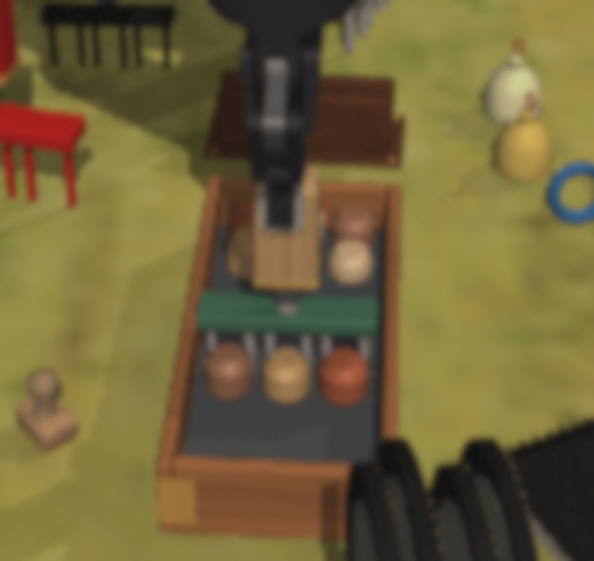

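The front row travels well, three abreast at (230,370), (287,375), (345,375). Finish the draw, back off slightly, and lift.

```bash
python3 -m crank '{"dp":[[-0.13,-0.59,0],[-0.13,-0.59,0],[-0.13,-0.59,0],[-0.13,-0.59,0],[-0.13,-0.59,0],[-0.13,-0.59,0],[-0.06,-0.29,0],[-0.03,-0.1,0],[0,0,0]],"delta_rot":[[0,0,0],[0,0,0],[0,0,0],[0,0,0],[0,0,0],[0,0,0],[0,0,0],[0,0,0],[0,0,0]],"claw":[255,255,255,255,255,255,255,255,255]}'
python3 -m crank '{"dp":[[0.05,0.25,0],[0.05,0.25,0],[0,0,0.5],[0,0,1.5],[0,0,2],[0,0,2],[0,0,0.5],[0,0,0],[0,0,0]],"delta_rot":[[0,0,0],[0,0,0],[0,0,0],[0,0,0],[0,0,0],[0,0,0],[0,0,0],[0,0,0],[0,0,0]],"claw":[255,255,255,255,255,255,255,255,255]}'
python3 - <<'E'
from w import *
from nug import *
from scipy import ndimage as ni
s,p,d,C,ok=wrist("w7")
L,m=nug(C,ok);lab,n=ni.label(ni.binary_opening(m))
print([(int((lab==i).sum()),np.round([(L[lab==i][:,k].min()+L[lab==i][:,k].max())/2 for k in(0,1)],1)) for i in range(1,n+1) if (lab==i).sum()>30])
p,d=capture("side");cv2.imwrite(f"pics/side7.png",cv2.resize(p[150:350,220:420,::-1],None,fx=3,fy=3,interpolation=cv2.INTER_CUBIC))
p,d=capture("top");cv2.imwrite(f"pics/top7.png",cv2.resize(p[150:260,280:490,::-1],None,fx=3.3,fy=3.3,interpolation=cv2.INTER_CUBIC))
Ct=cloud("top",d,camera_model("top"));L,m=nug(Ct,d>0);lab,n=ni.label(m&(Ct[...,2]<50))
print([(int((lab==i).sum()),np.round([(L[lab==i][:,k].min()+L[lab==i][:,k].max())/2 for k in(0,1)],1)) for i in range(1,n+1) if (lab==i).sum()>30])
print(s["force"],s["eef_pos"])
E
```

```text
time_s: 12.2
eef_pos: [480.1, -141.4, 103.2]
ee_rot: [0.0, 0.994, -0.108, 0.0]
force: [0.1, 1.9, 3.1]
grip_width: 0.265
time_s: 13.1
eef_pos: [480.6, -135.6, 167.0]
ee_rot: [-0.0, 0.994, -0.107, -0.001]
force: [-0.0, -0.5, -2.0]
grip_width: 0.262
[(581, array([31.2, 99.9])), (477, array([30.4, 70.6])), (52983, array([  2.1, -53.3])), (1031, array([ 0. , 85.2])), (962, array([-31.3,  85.6]))]
[(297, array([14.6, 86. ])), (46, array([ 29.2, -67.7])), (94, array([-1.000e-01,  1.015e+02])), (43, array([ -1.2, -66.4])), (193, array([-31.5,  87. ])), (73, array([-32.8, -72.9]))]
[-0.02775283 -0.51402357 -2.01973714] [ 480.57240996 -135.64044576  166.98024677]
```

View pics/w7.png

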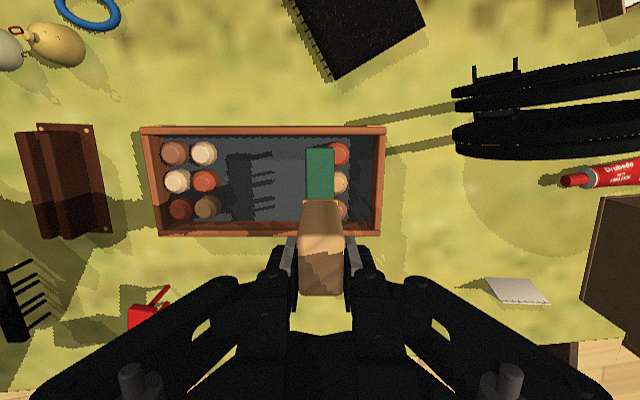

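View pics/top7.png

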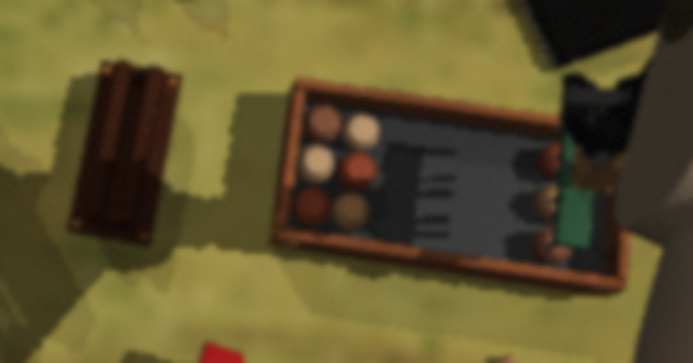

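Row 1 now lies in the −y third and the other six are undisturbed. Next go to the gap between rows 2 and 3.

```bash
python3 -m crank '{"dp":[[0.4,1.8,0],[0.7,3.2,0],[0.8,3.3,0],[0.7,3.2,0],[0.4,1.7,0],[0.17,0.8,0],[0,0,0],[0,0,0]],"delta_rot":[[0,0,0],[0,0,0],[0,0,0],[0,0,0],[0,0,0],[0,0,0],[0,0,0],[0,0,0]],"claw":[255,255,255,255,255,255,255,255]}'
```

```text
time_s: 14.05
eef_pos: [512.7, 3.3, 167.9]
ee_rot: [0.0, 0.994, -0.108, -0.0]
force: [-0.1, 0.6, -1.0]
grip_width: 0.259
```

```bash
python3 -m crank '{"dp":[[-0.03,0.1,-0.8],[0,0,-1.5],[0,0,-1.5],[0,0,-1],[0,0,-0.6],[0,0,-0.4],[0,0,-0.4],[0,0,0],[0,0,0]],"delta_rot":[[0,0,0],[0,0,0],[0,0,0],[0,0,0],[0,0,0],[0,0,0],[0,0,0],[0,0,0],[0,0,0]],"claw":[255,255,255,255,255,255,255,255,255]}'
```

```text
time_s: 14.95
eef_pos: [512.7, 5.0, 106.4]
ee_rot: [0.0, 0.994, -0.108, 0.0]
force: [-0.3, 0.6, -1.6]
grip_width: 0.263
```

```bash
python3 -m crank '{"dp":[[0,0,-0.1],[0,0,-0.1],[0,0,0],[0,0,0]],"delta_rot":[[0,0,0],[0,0,0],[0,0,0],[0,0,0]],"claw":[255,255,255,255]}'
```

```text
time_s: 15.35
eef_pos: [512.7, 5.0, 104.4]
ee_rot: [0.0, 0.994, -0.108, 0.0]
force: [-0.0, 0.5, 1.5]
grip_width: 0.263
```

```bash
python3 -m crank '{"dp":[[0,0,-0.08],[0,0,0],[0,0,0]],"delta_rot":[[0,0,0],[0,0,0],[0,0,0]],"claw":[255,255,255]}'
python3 -m crank '{"dp":[[-0.04,-0.2,0],[-0.09,-0.39,0],[-0.13,-0.59,0],[-0.13,-0.59,0],[-0.13,-0.59,0],[-0.13,-0.59,0],[-0.13,-0.59,0],[-0.13,-0.59,0]],"delta_rot":[[0,0,0],[0,0,0],[0,0,0],[0,0,0],[0,0,0],[0,0,0],[0,0,0],[0,0,0]],"claw":[255,255,255,255,255,255,255,255]}'
```

```text
time_s: 15.65
eef_pos: [512.7, 5.0, 103.6]
ee_rot: [0.0, 0.994, -0.108, 0.0]
force: [-0.4, -0.2, 3.1]
grip_width: 0.261
time_s: 16.45
eef_pos: [503.2, -36.8, 103.3]
ee_rot: [-0.0, 0.994, -0.108, -0.0]
force: [1.8, 4.5, 3.2]
grip_width: 0.262
```

```bash
python3 -m crank '{"dp":[[-0.13,-0.59,0],[-0.13,-0.59,0],[-0.13,-0.59,0],[-0.1,-0.45,0],[-0.06,-0.25,0],[-0.03,-0.1,0],[0,0,0]],"delta_rot":[[0,0,0],[0,0,0],[0,0,0],[0,0,0],[0,0,0],[0,0,0],[0,0,0]],"claw":[255,255,255,255,255,255,255]}'
python3 -m crank '{"dp":[[0.05,0.25,0],[0.05,0.25,0],[0,0,0.5],[0,0,1.5],[0,0,2],[0,0,2],[0,0,0.5],[0,0,0],[0,0,0]],"delta_rot":[[0,0,0],[0,0,0],[0,0,0],[0,0,0],[0,0,0],[0,0,0],[0,0,0],[0,0,0],[0,0,0]],"claw":[255,255,255,255,255,255,255,255,255]}'
python3 - <<'E'
from w import *
from nug import *
from scipy import ndimage as ni
s,p,d,C,ok=wrist("w8")
p,d=capture("side");cv2.imwrite(f"pics/side8.png",cv2.resize(p[150:350,220:420,::-1],None,fx=3,fy=3,interpolation=cv2.INTER_CUBIC))
C=cloud("side",d,camera_model("side"));L,m=nug(C,d>0,c=(495.5,-81));lab,n=ni.label(m&(C[...,2]<50))
print([(int((lab==i).sum()),np.round([(L[lab==i][:,k].min()+L[lab==i][:,k].max())/2 for k in(0,1)],1)) for i in range(1,n+1) if (lab==i).sum()>30])
print(s["force"],s["eef_pos"])
E
```

```text
time_s: 17.15
eef_pos: [497.6, -62.3, 103.3]
ee_rot: [0.0, 0.994, -0.108, 0.0]
force: [0.5, 1.3, 3.2]
grip_width: 0.259
time_s: 18.05
eef_pos: [498.0, -56.7, 167.2]
ee_rot: [-0.0, 0.994, -0.108, -0.001]
force: [-0.4, 0.1, -1.9]
grip_width: 0.263
[(96, array([-32.7,  96.8])), (70, array([ -4.5, 100.4])), (118, array([32.6, 97.4])), (154, array([-32.2,   3.6])), (166, array([0.2, 2.7])), (128, array([31.1,  3.8])), (196, array([-32.5, -76.2])), (180, array([  0.2, -77.6])), (201, array([ 30.6, -76.4]))]
[-0.40383171  0.07545599 -1.88043577] [498.03896624 -56.74733683 167.17955878]
```

View pics/side8.png

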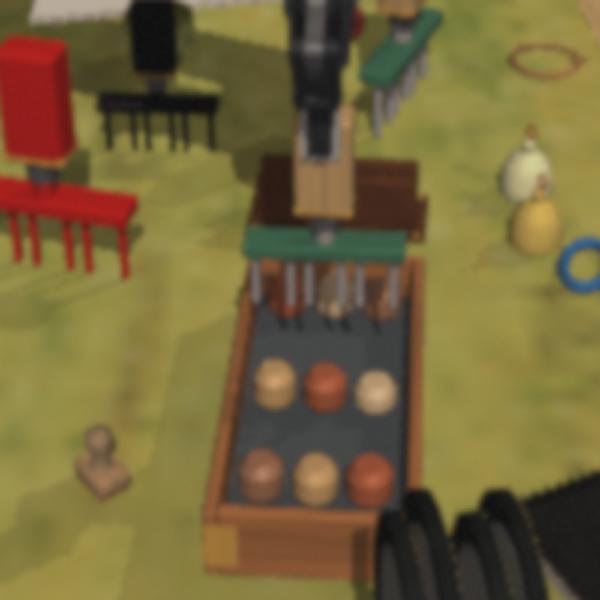

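View pics/w8.png

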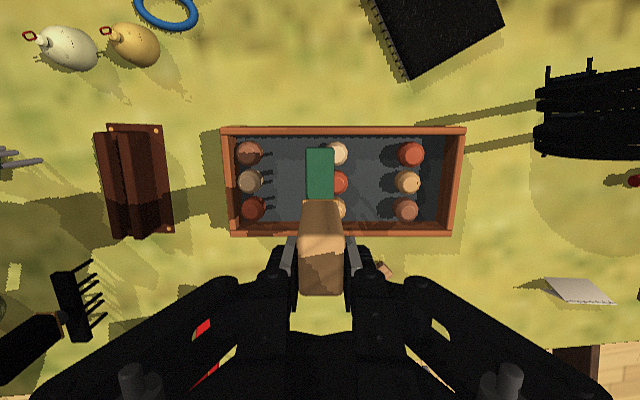

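All nine are in three rows at y≈+99, +3 and −77 (tray frame), three per third across the centre line, single layer. Return the rake.

```bash
python3 -m crank '{"dp":[[0.4,1.8,0.8],[0.8,3.9,0.7],[0.8,3.9,0.5],[0.8,3.9,0],[0.8,3.9,0],[0.5,2.6,0],[0.17,1.36,0],[0,0,0],[0,0,0]],"delta_rot":[[0,0,0],[0,0,0],[0,0,-1],[0,0,-1.05],[0,0,0],[0,0,0],[0,0,0],[0,0,0],[0,0,0]],"claw":[255,255,255,255,255,255,255,255,255]}'
python3 - <<'E'
from w import *
s,p,d,C,ok=wrist("w9")
print(s["eef_pos"],2*np.degrees(np.arctan2(s["ee_rot"][2],s["ee_rot"][1])))
Z=C[...,2];near=ok&(np.hypot(C[...,0]-540,C[...,1]-157)<85)
for a,b in((36,49),(140,175)):
    q=C[near&(Z>a)&(Z<b)]
    print(a,b,len(q),rect(q[:,:2]),np.median(q,0))
E
```

```text
time_s: 19.05
eef_pos: [541.1, 155.7, 187.9]
ee_rot: [0.0, 0.992, -0.125, -0.0]
force: [-0.3, -0.7, -1.7]
grip_width: 0.262
[541.1300404  155.65145255 187.92686743] -14.418413306238683
36 49 529 (array([559.4, 152.2]), array([36. , 79.5]), 75.68) [585.23220354 153.23716801  43.68998758]
140 175 1486 (array([569.3, 148.6]), array([22.5, 39.5]), 74.59) [570.46740583 148.02339101 150.53499235]
```

View pics/w9.png

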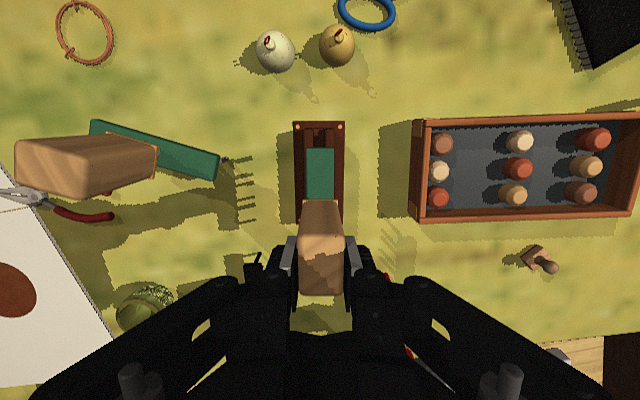

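```bash
python3 -m crank '{"dp":[[-0.04,0.12,-1],[0,0,-2],[0,0,-1.5],[0,0,-0.7],[0,0,0],[0,0,0]],"delta_rot":[[0,0,0],[0,0,0],[0,0,0],[0,0,0],[0,0,0],[0,0,0]],"claw":[255,255,255,255,255,255]}'
python3 -m crank '{"dp":[[0,0,-0.5],[0,0,-0.5],[0,0,0]],"delta_rot":[[0,0,0],[0,0,0],[0,0,0]],"claw":[255,255,255]}'
```

```text
time_s: 19.7
eef_pos: [541.2, 157.5, 136.8]
ee_rot: [-0.0, 0.992, -0.126, 0.0]
force: [-0.2, 0.3, -1.3]
grip_width: 0.264
time_s: 20.0
eef_pos: [540.5, 157.8, 125.6]
ee_rot: [0.0, 0.992, -0.125, -0.001]
force: [-0.6, -0.2, -1.2]
grip_width: 0.261
```

Tips are in the slot (z≈38) without contact. Keep lowering.

```bash
python3 -m crank '{"dp":[[0.02,-0.08,-0.5],[0,0,-0.7],[0,0,-0.7],[0,0,-0.7],[0,0,-0.4],[0,0,0],[0,0,0]],"delta_rot":[[0,0,0],[0,0,0],[0,0,0],[0,0,0],[0,0,0],[0,0,0],[0,0,0]],"claw":[255,255,255,255,255,255,255]}'
python3 -m crank '{"dp":[[0,0,-0.2],[0,0,-0.1],[0,0,0],[0,0,0]],"delta_rot":[[0,0,0],[0,0,0],[0,0,0],[0,0,0]],"claw":[255,255,255,255]}'
```

```text
time_s: 20.7
eef_pos: [541.2, 157.0, 96.4]
ee_rot: [-0.0, 0.992, -0.125, 0.0]
force: [0.4, 0.3, -0.3]
grip_width: 0.262
time_s: 21.1
eef_pos: [541.1, 157.0, 93.3]
ee_rot: [-0.0, 0.992, -0.125, 0.0]
force: [0.6, 0.3, -2.4]
grip_width: 0.263
```

```bash
python3 -m crank '{"dp":[[0,0,-0.1],[0,0,-0.05],[0,0,0],[0,0,0]],"delta_rot":[[0,0,0],[0,0,0],[0,0,0],[0,0,0]],"claw":[255,255,255,255]}'|grep -E "pos|force"
python3 -m crank '{"dp":[[0,0,-0.05],[0,0,0],[0,0,0]],"delta_rot":[[0,0,0],[0,0,0],[0,0,0]],"claw":[255,255,255]}'|grep -E "pos|force"
```

```text
eef_pos: [541.1, 157.0, 91.8]
force: [0.2, 0.1, -0.8]
eef_pos: [541.2, 157.0, 91.5]
force: [-0.9, 0.1, 0.2]
```

Seated. Release.

```bash
python3 -m crank '{"dp":[[0,0,-0.03],[0,0,0],[0,0,0],[0,0,0],[0,0,0],[0,0,0],[0,0,0],[0,0,0]],"delta_rot":[[0,0,0],[0,0,0],[0,0,0],[0,0,0],[0,0,0],[0,0,0],[0,0,0],[0,0,0]],"claw":[255,170,160,150,100,50,0,0]}'
python3 -m crank '{"dp":[[0,0,1],[0,0,2],[0,0,3],[0,0,3],[0,0,3],[0,0,2],[0,0,0],[0,0,0]],"delta_rot":[[0,0,0],[0,0,0],[0,0,0],[0,0,0],[0,0,0],[0,0,0],[0,0,0],[0,0,0]],"claw":[0,0,0,0,0,0,0,0]}'
python3 - <<'E'
from w import *
s,p,d,C,ok=wrist("w10")
Z=C[...,2];near=ok&(np.hypot(C[...,0]-540,C[...,1]-157)<85)
for a,b in((36,49),(50,70),(125,155)):
    q=C[near&(Z>a)&(Z<b)]
    print(a,b,len(q),rect(q[:,:2]),np.median(q,0))
p,d=capture("side");cv2.imwrite(f"pics/side10.png",cv2.resize(p[130:350,190:430,::-1],None,fx=2.6,fy=2.6,interpolation=cv2.INTER_CUBIC))
E
```

```text
time_s: 22.6
eef_pos: [541.1, 157.0, 91.0]
ee_rot: [0.0, 0.992, -0.125, 0.0]
force: [-0.2, 1.2, -0.3]
grip_width: 0.996
time_s: 23.4
eef_pos: [540.9, 157.0, 230.9]
ee_rot: [-0.0, 0.992, -0.125, 0.0]
force: [-1.3, 0.7, -0.9]
grip_width: 0.999
36 49 752 (array([540.7, 157.2]), array([ 35.4, 118.4]), 76.28) [562.77044144 154.01847685  43.88506439]
50 70 571 (array([540.6, 157.1]), array([21.3, 96.6]), 75.97) [569.409825   150.32364441  54.26304475]
125 155 845 (array([541.5, 156.6]), array([23.3, 32.8]), 74.74) [543.06569412 156.2862617  141.85373079]
```

View pics/side10.png

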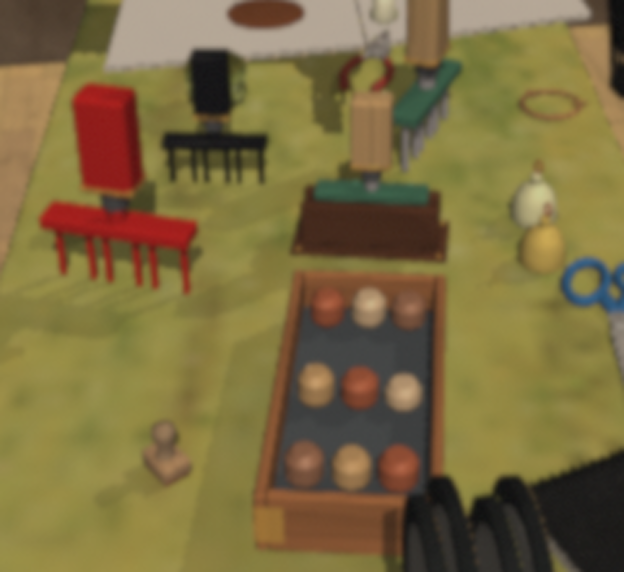

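View pics/w10.png

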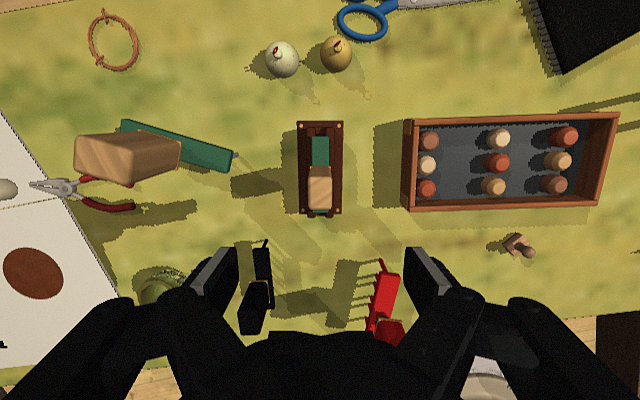

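The rake hangs upright in the holder at its original heights (bar 54, grip top 142). The nuggets lie 3×3 along the tray, and everything else I can see is where it was.

```bash
python3 -c "
from rig import *
print(finish_job(), sense()['time_s'])"
```

```text
the job is handed in; nothing more can be done
the job is handed in; nothing more can be done
```

The nuggets are spread along the frame and the rake is back in its holder. The job was handed in at about 23.5 s.

- **Raking:** I took the smaller pale rake and found the bed by touch at a height of about 17 mm. I drew the front row of nuggets into the far third and the second row into the middle third, and left the third row where it started. The downward force read about 5 N each time I checked, and the sideways force at most about 5 N. The force is only read at the end of each move, so I can't rule out brief peaks in between.
- **Nuggets:** All nine lie in a single layer, in rows at about y = +99, +3 and −77 mm in the frame. Each third has one nugget on each side of the centre line and one close to it. The rows are not perfectly evenly spaced: one gap is about 97 mm and the other about 80 mm.
- **Rake:** It hangs upright with the cross-bar on the rails and the tines in the slot. The cross-bar and grip tops are at the same heights as at the start, and the position is within about 1 mm.
- **Gripper and surroundings:** The gripper is clear of everything. The bells and stamp look untouched in the last pictures. The green cup is half hidden by the gripper there, but the arm never went near it. No check failed or disagreed.

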